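# Screw the head onto the digestion vessel

## Task

The steel screw head lies draining on the sloped rest. Stand it upright on the bench and let go of it, then take it again by its grip and set it on the neck of the steel vessel; turn it back, anticlockwise seen from above, until you feel it drop into the thread, then screw it clockwise until it is fully home, and leave it there, let go. Do not disturb the beaker, the square bottle or the tape roll.

Things in the scene. Friction and masses are not known exactly. Their poses are not given: they have to be found in the camera images.
- head: Screw head, bare steel with grey plastic grip, 116 mm long, 0.2 to 0.4 kg. Origin: centre of the skirt's open end; +z along the axis, skirt to grip. z 0-34 mm skirt, 68 mm diameter; to 56 stem, 30 mm; to 116 six-sided grip. Starts on the rest, axis rising 20 degrees towards the grip, +y level. Stands stably on its skirt. Centre of mass on the axis, 30 to 45 mm from the origin.
- head_grip (a point): Middle of the head's six-sided grip, on the axis, 88 mm from the head's origin. The grip is 36 mm across flats and 60 mm long; one pair of flats faces the head's +y and -y, the others lie every 60 degrees. Fingers grip on a pair of flats.
- head_lugs (a point): Middle of the ring of four lugs inside the skirt, on the axis, 4.5 mm from the head's origin. The bore is 61 mm wide and 27 mm deep; the lugs, 90 degrees apart, 5 mm tall and 10 degrees wide, reach in to radius 26 mm.
- rest: Sloped white plastic draining rest, fixed; base 160 x 90 x 8 mm. Origin under the base's centre; +x is the level direction the head's grip points. The head's origin lies at (-35, 0, 48) mm here. V saddles carry skirt and stem, a toe stops the skirt; the grip hangs free, its axis 70 to 85 mm above the bench, with room for fingers. Lift the head straight up out of it.
- vessel: Steel vessel fixed to the bench. Origin: centre of its underside, on the neck's axis, z up. Foot 112 mm wide, body 90 mm wide up to z = 68 mm, neck above. Heights of the head's origin over this one, head upright on the neck: riding on the thread's top 88 mm; on top of a stop rib 92; dropped into a thread start 78; fully home 72.
- neck_top (a point): Centre of the neck's top, 98 mm above the vessel's underside. The neck is 49 mm wide with a taper to 38 mm in its top 5 mm, thread out to 58 mm: right-handed, four equal starts 90 degrees apart. Their angle changes from run to run and NO pose shows it: feel for it. Play about 1.5 mm up and down and sideways.
- thread (a point): On the neck's axis, 90 mm above the vessel's underside: top of the thread. Turned anticlockwise (from above), riding lugs come within 90 degrees to an opening 22 degrees wide (lugs: 10); let down there, the head drops 10 mm; just beyond is a stop rib. It may also drop at once when set down. Turned clockwise instead, riding lugs run against a rib and stop dead.
- thread_end (a point): On the neck's axis, 74 mm above the vessel's underside: floor of the thread at its end. From the drop the head turns clockwise freely for 10 to 22 degrees, then sinks 6 mm over 46 degrees of turn and is fully home; 4 degrees on it stops dead (60 to 72 degrees in all). It does not sink by itself: press it down lightly as it turns.
- beaker: bystander: clear beaker, 74 mm wide, 94 mm tall, origin at its underside; behind the work
- bottle: bystander: clear square bottle with a white cap, 68 x 68 x 168 mm, origin at its underside
- tape: bystander: roll of tan tape lying flat, 96 mm diameter, 25 mm tall, origin at its underside
There are look-alikes about, which are no part of the job. What is shaped like the head but blue is not meant.

How it is judged:
By the outcome, as a careful person would: the job done as asked, in the order asked, and still so for the second after the job is handed in, with the robot touching nothing.
It also fails if it takes over 70 s, if anything falls off the work surface, if the arm or the gripper's body presses on something with over 40 N, if the wrist force passes 120 N, or if a joint passes its speed limit or range.

## Robot

A 6-joint arm with a two-finger parallel gripper is mounted at the origin on a cart in front of the work surface, level with it; the furniture and walls round the work are solid. World frame = base frame: x ahead of the robot, y to its left, z up, the work surface at z = 0. Lengths are in m, angles in rad, forces in N, time in s.
With the tool pointing down it reaches from about 0.35 to 0.85 m from the base axis. Payload 8.1 kg.
Tool frame: the origin (TCP) lies at the very end of the fingers, on their centre line; the grasp point (between the pads) lies 19 mm behind it; z points along the fingers, y is the line along which they close (so a half turn about z gives the same grasp; the last joint's range is limited). The gripper opens to 93 mm and grips with 3 to 60 N. Pads are 15 mm wide; open, the fingers measure 128 mm over their backs; the gripper's body (75 mm by 188 mm) begins 65 mm behind the grasp point.
Start: joints at [-1.36, 0.13, 1.488, -0, 1.523, -0.085], TCP at [0.175, -0.574, 0.219] pointing down, gripper open.
Joint ranges: [-2.96, 2.96], [-0.89, 2.26], [0.02, 2.5], [-1.34, 4.48], [0, 2.73], [-2.66, 2.66]. Speed limits (rad/s): [2.39, 2.39, 2.79, 3.14, 3.14, 3.14].

## Interface

Orientations are given as a rotation vector (axis times angle).
In Python, from plant import robot gives the robot as it stands.
- The arm moves only by the tool play_rows, never from a script. Its argument "deltas" is one flat list of numbers, 5 for each row, row after row: the shift along the tool's x, y, z in mm, then the turn about the tool's z in degrees, then the finger opening in mm, from 0 to 93. A call has 1 to 10 rows; each row shifts and turns the commanded pose from where the row before left it, along the tool's axes as they then stand; what a row does not reach is not made up. A row lasts 1/12 s, in which the tool goes at most 41.7 mm and 7.16 degrees, less where a joint would pass 70% of its speed; a pose out of reach is approached as far as the arm can. A call with a gripper value outside its range is refused whole. The fingers move at their own pace and stop on an object; "newtons" is the grip in N (left out, the last holds). Time passes only in rows, so rows that do not move let the fingers close. It gives the time, the measured TCP pose, the force, the opening and the grip force at its end, in the units of the state.
- robot.read_state(): the state, without advancing time (a new reading comes with each control period).
- robot.read_camera(name): name is "scene" or "top"; returns a dict with "pixels" (400x640x3 uint8, blue, green, red), "mtx" (3x3 intrinsics, pixels), "D" ([k1, k2, p1, p2, k3] as OpenCV has them; the pictures are not rectified), "eye" and "rotation" of the camera in the world. Camera axes: x right, y up, looking along -z (the intrinsics and any distortion apply to the point x, -y, -z); pixel columns grow to the right and rows downward; lengths in m; the calibration is good to about 2 mm. A picture is of the moment at which its call begins. There is no depth.
- robot.close_job(): hands the job in; it is judged then, once.
The state is a dict: "t": time; "q": joint angles; "dq": joint speeds; "joint_torque": joint torques, N m; "tool_pos": TCP position; "orientation": TCP orientation; "force": force on the tool from outside, world axes, zero at the start; "wrist_torque": the same for the moment, N m; "opening": finger opening in m; "gripper_force": force on a finger pad.
Only numpy, scipy, OpenCV 4.12 (cv2) and the standard library are available. Lean on these libraries where they do the work, as an engineer would, in place of code of your own. Each camera call takes 0.05 s, during which the arm holds its last target. There are 200 camera calls.

## Working session

There is one attempt and no reset: what is moved stays moved. The work goes in short steps, Python scripts to look and compute and a tool call to move; the robot and the scene stay as the last step left them, time stands still between calls to the robot, and variables do not carry over. Pictures are saved under pics/ and viewed, at most 10 in all, crops included, and the job is handed in when it is done.

Besides the shell and the picture viewer there is one more tool, called after "Request:" in YAML: its name, and indented under it one key for each argument. play_rows: Moves the arm, as the interface text tells. Its arguments: {"type":"object","properties":{"deltas":{"type":"array"},"newtons":{"type":"number"}},"required":["deltas"]}

```bash
ls; mkdir -p pics
python3 - <<'E'
from plant import robot
import cv2,numpy as np
s=robot.read_state();print({k:np.round(v,3) for k,v in s.items()})
for n in("scene","top"):
    c=robot.read_camera(n);cv2.imwrite(f"pics/{n}0.png",c["pixels"]);print(n,c["mtx"],c["D"],c["eye"],c["rotation"])
E
```

```text
pics
{'t': np.float64(0.0), 'q': array([-1.36 ,  0.131,  1.489, -0.   ,  1.523, -0.085]), 'dq': array([ 0.   , -0.   ,  0.001, -0.001, -0.001, -0.001]), 'joint_torque': array([ 0.0000e+00, -5.5984e+01, -4.9176e+01,  7.7000e-02,  3.5000e-02,
       -0.0000e+00]), 'tool_pos': array([ 0.175, -0.573,  0.218]), 'orientation': array([-3.106, -0.463,  0.   ]), 'force': array([ 0.008, -0.14 ,  0.142]), 'wrist_torque': array([0.017, 0.034, 0.007]), 'gripper_force': np.float64(0.0), 'opening': np.float64(0.093)}
scene [[453.61746356   0.         323.10487051]
 [  0.         453.61746356 202.50285553]
 [  0.           0.           1.        ]] [-0.10469336  0.          0.          0.          0.        ] [-0.0935974  -1.31304577  0.94060264] [ 0.99855427 -0.25288726 -0.47332761]
top [[361.77761961   0.         316.25045056]
 [  0.         361.77761961 196.27184763]
 [  0.           0.           1.        ]] [-0.085104  0.        0.        0.        0.      ] [ 0.41339861 -0.10576392  1.08844885] [ 0.13853125 -0.14789036 -1.58080098]
```

View pics/scene0.png

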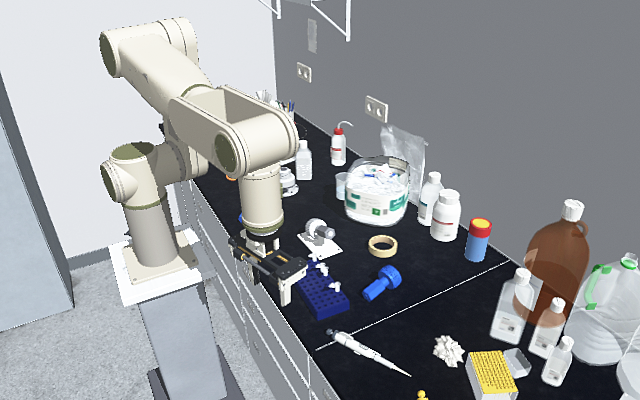

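View pics/top0.png

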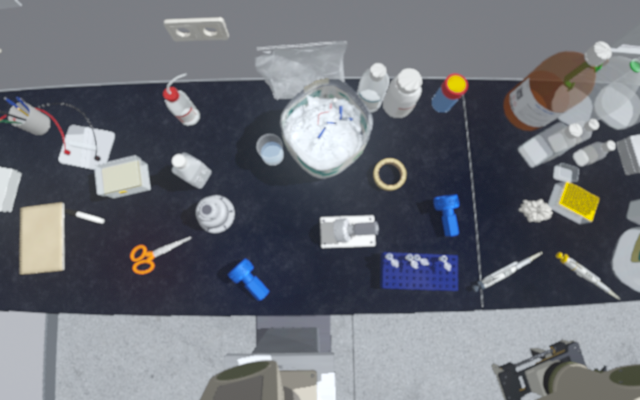

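Top view: the rest with the head is at about (350,231) and the vessel at (215,213). The beaker is at (270,150), the square bottle at (190,170) and the tape at (390,173). I'll zoom in on the rest and the vessel.

```bash
cat > h.py <<'E'
from plant import robot
import cv2,numpy as np
from scipy.spatial.transform import Rotation as R
def cam(n): return robot.read_camera(n)
def proj(c,P):
    Rc=R.from_rotvec(c["rotation"]).as_matrix()
    p=(np.atleast_2d(P)-c["eye"])@Rc*[1,-1,-1]
    return cv2.projectPoints(p.reshape(-1,1,3),np.zeros(3),np.zeros(3),c["mtx"],np.array(c["D"]))[0][:,0]
def ray(c,uv):
    u=cv2.undistortPoints(np.float64(uv).reshape(-1,1,2),c["mtx"],np.array(c["D"]))[:,0]
    d=np.c_[u[:,0],-u[:,1],-np.ones(len(u))]
    return d@R.from_rotvec(c["rotation"]).as_matrix().T
def plane(c,uv,z):
    d=ray(c,uv);e=np.array(c["eye"]);return e+d*((z-e[2])/d[:,2])[:,None]
def crop(c,x0,y0,w,h,k): return cv2.resize(c["pixels"][y0:y0+h,x0:x0+w],None,fx=k,fy=k,interpolation=cv2.INTER_CUBIC)
E
python3 - <<'E'
from h import *
t=cam("top");s=cam("scene")
im=np.vstack([np.hstack([crop(t,310,200,80,60,5),crop(t,180,185,80,60,5)]),np.hstack([crop(s,290,205,80,60,5),crop(s,230,160,80,60,5)])])
cv2.imwrite("pics/z.png",im)
hsv=cv2.cvtColor(t["pixels"],cv2.COLOR_BGR2HSV)
m=((hsv[...,2]>90)&(hsv[...,1]<80)).astype(np.uint8)
m2=m[205:260,310:390]
cs=cv2.findContours(m2,0,2)[0]
k=max(cs,key=cv2.contourArea);r=cv2.minAreaRect(k);b=cv2.boxPoints(r)+[310,205];print(r,b);print(plane(t,b,.008).round(4))
print(plane(t,[[215,213]],.1),plane(t,[[270,150],[190,170],[390,173]],[0.09,.16,.02]))
E
```

```text
((39.21051025390625, 26.025466918945312), (33.07956314086914, 59.807594299316406), 88.15238952636719) [[318.78899574 215.45842171]
 [378.56549835 213.53014565]
 [379.63202667 246.59251404]
 [319.85552216 248.5207901 ]]
[[ 0.5534 -0.1205  0.008 ]
 [ 0.5565 -0.3012  0.008 ]
 [ 0.4573 -0.3     0.008 ]
 [ 0.4546 -0.122   0.008 ]]
[[0.55219709 0.16811968 0.1       ]] [[ 0.73454137  0.01801944  0.09      ]
 [ 0.66041092  0.22341087  0.16      ]
 [ 0.67902444 -0.33995536  0.02      ]]
```

View pics/z.png

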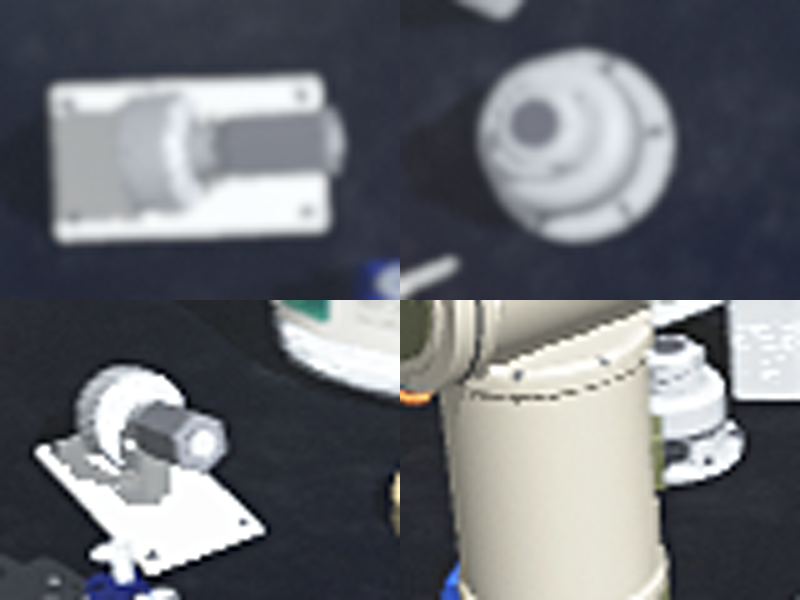

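The top crop shows the grip pointing to image right (world -y). The rest's corners are at about (320,216), (374,215), (376,247) and (322,248). The neck mouth is at about (207,209) and the foot circle is centred near (215,214).

Run:
```python
from h import *
t=cam("top")
b=np.array([(320,216.4),(374.4,215),(376,246.6),(321.6,248.2)])
P=plane(t,b,.008);print(P.round(4),np.linalg.norm(P-np.roll(P,1,0),axis=1));c=P.mean(0)
x=(P[1]+P[2]-P[0]-P[3]);yaw=np.arctan2(x[1],x[0]);print("rest",c,np.degrees(yaw))
Rz=R.from_euler('z',yaw)
o=c*[1,1,0]+Rz.apply([-.035,0,.048]);ax=Rz.apply([np.cos(np.radians(20)),0,np.sin(np.radians(20))])
print("origin",o,"grip",o+ax*.088,"end",o+ax*.116)
print("proj grip",proj(t,[o,o+ax*.056,o+ax*.088,o+ax*.116]))
# vessel: foot
g=t["pixels"][180:250,175:260].max(2);m=(g>90).astype(np.uint8)
k=max(cv2.findContours(m,0,1)[0],key=cv2.contourArea);print("contour",cv2.boundingRect(k),cv2.contourArea(k))
print("foot",plane(t,[[215.3,214]],.006)[0],"neck",plane(t,[[207,209]],.098)[0])
for z,r,n in((.0,.056,'foot'),(.098,.019,'top')): 
  v=plane(t,[[207,209]],.098)[0]
  a=np.arange(0,6.28,1.57);print(n,proj(t,np.c_[v[0]+r*np.cos(a),v[1]+r*np.sin(a),0*a+z]).round(1).tolist())
```

```text
[[ 0.5505 -0.1241  0.008 ]
 [ 0.5522 -0.2883  0.008 ]
 [ 0.4574 -0.2891  0.008 ]
 [ 0.4555 -0.1272  0.008 ]] [0.09506135 0.16425204 0.09478995 0.16194439]
rest [ 0.50392433 -0.2071822   0.008     ] -89.3574713591693
origin [ 0.50353184 -0.1721844   0.048     ] grip [ 0.50445916 -0.25487216  0.07809777] end [ 0.50475422 -0.28118189  0.08767434]
proj grip [[337.19693174 230.60426858]
 [356.18310878 229.50241641]
 [367.31784782 228.84834449]
 [377.23144345 228.26106254]]
contour (20, 14, 41, 40) 1190.0
foot [0.56232547 0.19314261 0.006     ] neck [0.56399129 0.19161246 0.098     ]
foot [[217.0, 195.7], [198.3, 213.9], [215.7, 232.1], [234.6, 213.5]]
top [[207.3, 202.3], [200.3, 209.1], [206.7, 215.8], [213.7, 208.9]]
```

Request:
play_rows:
  deltas: [0,0,0,-7,93,0,0,0,-7,93,0,0,0,-7,93,0,0,0,-7,93,0,0,0,-7,93,0,0,0,-7,93,0,0,0,-7,93,0,0,0,-7,93,0,0,0,-7,93,0,0,0,-7,93]

```text
t: 1.08
tool_pos: [0.1749, -0.5739, 0.2185]
orientation: [-2.273, -2.168, -0.0]
force: [-0.4, 0.0, 0.5]
opening: 0.0933
gripper_force: 0.0
```

Request:
play_rows:
  deltas: [16,16,0,-3,93,16,16,0,0,93,16,16,0,0,93,16,16,0,0,93,16,16,0,0,93,16,16,0,0,93,16,16,0,0,93,16,16,0,0,93,16,16,0,0,93,16,16,0,0,93]

```text
t: 1.92
tool_pos: [0.3365, -0.414, 0.2186]
orientation: [-2.222, -2.22, -0.0]
force: [-0.4, -0.6, 0.0]
opening: 0.0932
gripper_force: 0.0
```

Request:
play_rows:
  deltas: [16,16,0,0,93,16,16,0,0,93,16,16,0,0,93,16,16,0,0,93,16,16,0,0,93,16,16,0,0,93,16,16,0,0,93,16,16,0,0,93,16,16,0,0,93,0,0,0,0,93]

```text
t: 2.75
tool_pos: [0.4822, -0.2683, 0.2186]
orientation: [-2.219, -2.223, -0.002]
force: [0.7, 0.5, -0.0]
opening: 0.0929
gripper_force: 0.0
```

Request:
play_rows:
  deltas: [11,22,8,0,93,0,0,20,0,93,0,0,20,0,93,0,0,20,0,93,0,0,20,0,93,0,0,20,0,93,0,0,20,0,80,0,0,20,0,70,0,0,10,0,60,0,0,0,0,50]
  newtons: 10

```text
t: 3.58
tool_pos: [0.4998, -0.2592, 0.0576]
orientation: [-2.219, -2.217, 0.002]
force: [-0.9, 0.6, -0.7]
opening: 0.0713
gripper_force: 0.0
```

Run:
```python
from h import *
t=cam("top");s=cam("scene")
cv2.imwrite("pics/a.png",np.hstack([crop(t,300,190,100,80,4),crop(s,270,180,100,80,4)]))
print(robot.read_state()["tool_pos"])
```

```text
[ 0.50190191 -0.26031647  0.06097842]
```

View pics/a.png

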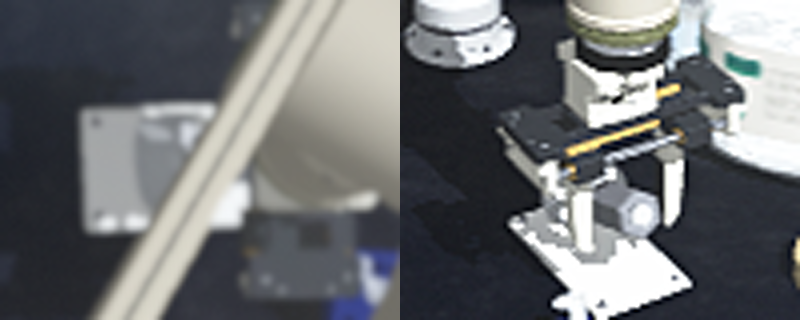

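The picture shows the fingers straddling the grip, with the grip's end at about (640,215) in the scene crop. I'll close on it.

Request:
play_rows:
  deltas: [0,2,0,0,50,0,0,0,0,45,0,0,0,0,40,0,0,0,0,30,0,0,0,0,20,0,0,0,0,20,0,0,0,0,20,0,0,0,0,20]
  newtons: 10

```text
t: 4.35
tool_pos: [0.5048, -0.2606, 0.0615]
orientation: [2.221, 2.219, 0.001]
force: [2.5, -0.6, 5.5]
opening: 0.0361
gripper_force: 10.0
```

Request:
play_rows:
  deltas: [0,0,-8,0,20,0,0,-10,0,20,0,0,-12,0,20,0,0,-15,0,20,0,0,-15,0,20,0,0,-15,0,20,0,0,-15,0,20,0,0,-15,0,20,0,0,0,0,20,0,0,0,0,20]

```text
t: 5.18
tool_pos: [0.5044, -0.2606, 0.1667]
orientation: [2.221, 2.219, 0.0]
force: [-0.8, -0.3, -4.5]
opening: 0.0355
gripper_force: 10.0
```

Run:
```python
from h import *
s=cam("scene")
cv2.imwrite("pics/b.png",crop(s,260,150,110,90,5))
q=robot.read_state();print(q["tool_pos"],q["force"],q["wrist_torque"])
```

```text
[ 0.50374144 -0.2602471   0.16542032] [-0.67202093 -0.02931237 -3.26534431] [-0.20326623 -0.09351832  0.00870603]
```

View pics/b.png

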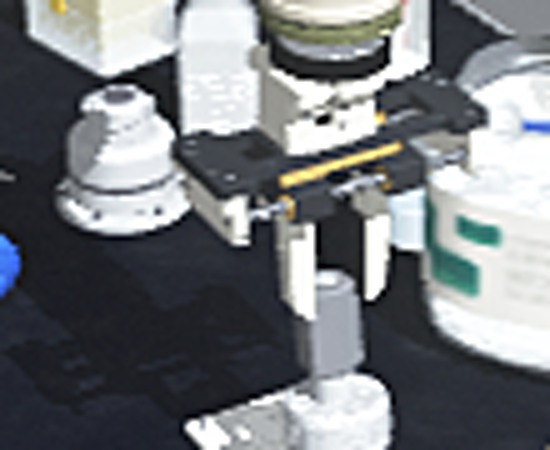

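The head has swung to hang almost upright in the fingers, with the grip at about (330,330). I'll carry it over to clear bench.

Request:
play_rows:
  deltas: [0,0,-15,0,20,0,0,-15,0,20,6,0,-8,0,20,10,0,0,0,20,14,0,0,0,20,18,0,0,0,20,20,0,0,0,20,20,0,0,0,20,20,0,0,0,20,20,0,0,0,20]

```text
t: 6.07
tool_pos: [0.503, -0.1295, 0.2018]
orientation: [-2.22, -2.219, 0.001]
force: [0.3, 0.3, -3.1]
opening: 0.0356
gripper_force: 10.0
```

Request:
play_rows:
  deltas: [20,0,0,0,20,20,0,0,0,20,18,0,0,0,20,16,0,0,0,20,12,0,0,0,20,8,0,0,0,20,4,0,0,0,20,0,0,0,0,20,0,0,0,0,20,0,0,0,0,20]

```text
t: 6.9
tool_pos: [0.5042, -0.0347, 0.2036]
orientation: [2.223, 2.22, -0.0]
force: [-0.0, -0.1, -3.7]
opening: 0.0354
gripper_force: 10.0
```

Run:
```python
from h import *
s=cam("scene");t=cam("top")
q=robot.read_state();print(q["tool_pos"],q["force"],q["wrist_torque"])
p=q["tool_pos"];u=proj(s,p)[0].astype(int);v=proj(t,p)[0].astype(int);print(u,v)
cv2.imwrite("pics/c.png",np.hstack([crop(s,u[0]-40,u[1]-40,80,90,5),crop(t,v[0]-40,v[1]-45,80,90,5)]))
```

```text
[ 0.50426087 -0.03477594  0.20362239] [ 0.47643554 -0.41169078 -4.19698513] [-0.04930267 -0.12629211 -0.01279187]
[294 171] [285 225]
```

View pics/c.png

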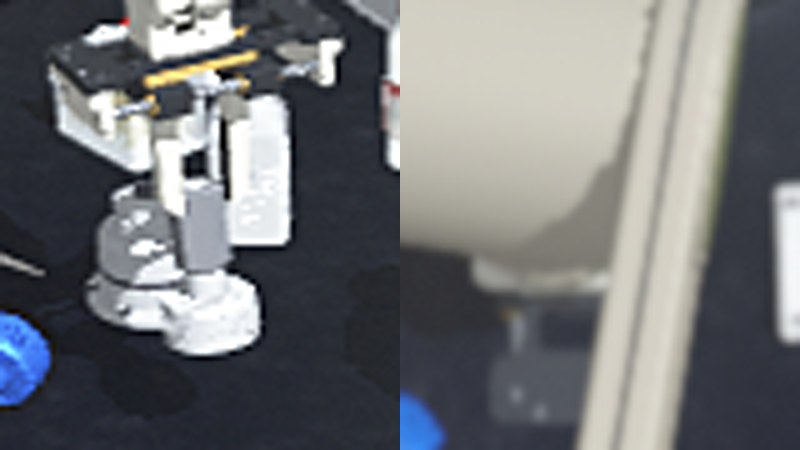

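Request:
play_rows:
  deltas: [0,0,12,0,20,0,0,15,0,20,0,0,15,0,20,0,0,15,0,20,0,0,15,0,20,0,0,12,0,20,0,0,8,0,20,0,0,3,0,20,0,0,3,0,20,0,0,0,0,20]

```text
t: 7.83
tool_pos: [0.5063, -0.0353, 0.1077]
orientation: [2.22, 2.217, 0.003]
force: [-0.2, -2.5, 6.0]
opening: 0.036
gripper_force: 10.0
```

Request:
play_rows:
  deltas: [0,0,2,0,20,0,0,2,0,20,0,0,2,0,20,0,0,2,0,20,0,0,0,0,20]

```text
t: 8.25
tool_pos: [0.5068, -0.0358, 0.101]
orientation: [2.219, 2.216, 0.003]
force: [-3.2, -4.4, 14.0]
opening: 0.036
gripper_force: 10.1
```

Request:
play_rows:
  deltas: [0,0,2,0,20,0,0,2,0,20,0,0,2,0,20,0,0,0,0,20]

```text
t: 8.58
tool_pos: [0.5059, -0.0356, 0.0944]
orientation: [2.22, 2.217, 0.001]
force: [-5.6, -3.9, 13.4]
opening: 0.0362
gripper_force: 10.1
```

Request:
play_rows:
  deltas: [0,0,0,0,20,0,0,0,0,20,0,0,2,0,20,0,0,2,0,20,0,0,2,0,20,0,0,0,0,20]
  newtons: 3

```text
t: 9.08
tool_pos: [0.5038, -0.034, 0.085]
orientation: [-2.222, -2.22, 0.001]
force: [-2.5, -0.6, 1.9]
opening: 0.0361
gripper_force: 3.0
```

Run:
```python
from h import *
s=cam("scene")
q=robot.read_state();print(q["tool_pos"],q["force"],q["wrist_torque"],q["opening"])
p=q["tool_pos"];u=proj(s,p)[0].astype(int);print(u-[40,50],proj(s,p*[1,1,0]),proj(s,p*[1,1,0]+[0,0,.116]))
cv2.imwrite("pics/d.png",crop(s,u[0]-40,u[1]-50,80,110,5))
```

```text
[ 0.50379263 -0.03397669  0.08500659] [-2.33840751 -0.2484825   0.74470447] [-0.17720083  0.38057458  0.04386193] 0.03544438616264226
[255 150] [[296.53282584 219.8126968 ]] [[295.21948743 193.00018686]]
```

View pics/d.png

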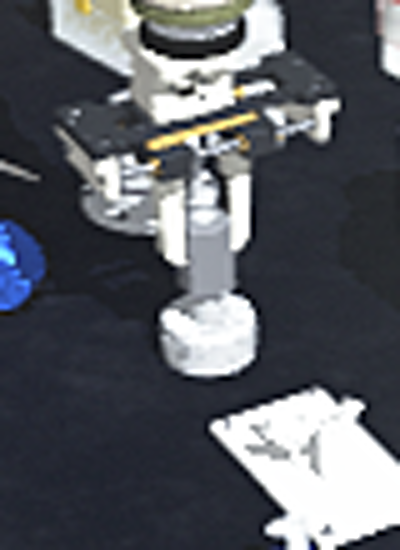

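The scene crop shows the head standing upright, skirt at about (209,345) and grip between the fingers. I'll release it, retreat upwards, and measure it.

Request:
play_rows:
  deltas: [0,0,0,0,70,0,0,0,0,70,0,0,0,0,70,0,0,0,0,70,0,0,0,0,70,0,0,-15,0,70,0,0,-20,0,70,0,0,-20,0,70,0,0,0,0,70,0,0,0,0,70]

```text
t: 9.97
tool_pos: [0.5054, -0.0343, 0.1419]
orientation: [2.221, 2.219, 0.003]
force: [-0.2, 0.1, 0.1]
opening: 0.0699
gripper_force: 0.0
```

Request:
play_rows:
  deltas: [0,0,0,6,70,0,0,0,6,70,0,0,0,6,70,0,0,0,6,70,0,0,0,6,70,0,0,0,6,70,0,0,0,6,70,0,0,0,6,70,0,0,0,6,70,0,0,0,6,70]

```text
t: 10.8
tool_pos: [0.5033, -0.0339, 0.1388]
orientation: [-3.036, -0.804, 0.003]
force: [0.5, -0.6, -0.1]
opening: 0.0702
gripper_force: 0.0
```

Run:
```python
from h import *
s=cam("scene")
q=robot.read_state();print(q["tool_pos"],q["force"],q["opening"],np.degrees(q["q"]).round(1),R.from_rotvec(q["orientation"]).as_matrix()[:,0])
P=np.array([.504,-.034,0])
print(proj(s,P+[0,0,.116]),proj(s,P))
hsv=cv2.cvtColor(s["pixels"],cv2.COLOR_BGR2HSV)[205:235,275:322]
m=((hsv[...,2]>110)&(hsv[...,1]<60)).astype(np.uint8)
n,l,st,ce=cv2.connectedComponentsWithStats(m);print(st[1:]+[275,205,0,0,0],ce[1:]+[275,205])
a=np.linspace(0,6.28,60);ring=np.c_[np.cos(a)*.034,np.sin(a)*.034,0*a]
pp=np.vstack([proj(s,P+ring),proj(s,P+ring+[0,0,.034])]);print("pred skirt bbox",pp.min(0),pp.max(0))
cv2.imwrite("pics/e.png",crop(s,255,150,80,100,6))
```

```text
[ 0.50330782 -0.03395001  0.13886969] [-0.79700006 -0.25203293 -0.95662009] 0.07005375297944845 [ -9.7  -4.3 105.7   0.   78.7  51.1] [ 0.87284992  0.48798534 -0.00182108]
[[295.2739859  192.98823088]] [[296.58530523 219.80012665]]
[[287 205  20  21 309]
 [297 227  25   8 112]] [[296.49514563 215.2815534 ]
 [312.34821429 231.74107143]]
pred skirt bbox [287.00137355 207.23949002] [305.68079004 224.95173088]
```

View pics/e.png

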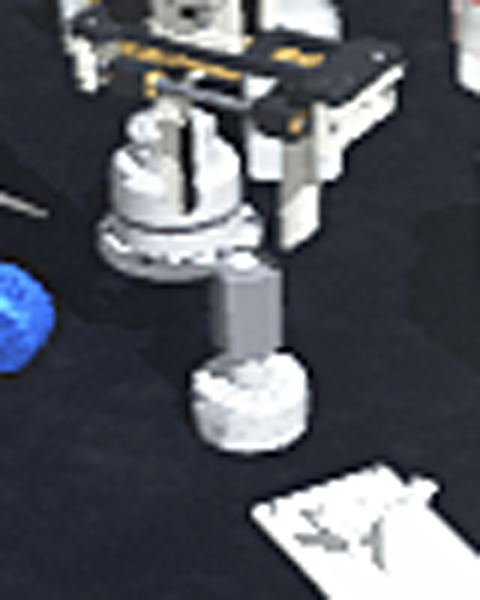

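The scene view shows the head standing free and upright, skirt centre at about (296,216) in the full image, within 2 mm of the prediction. I'll retake it on the 60° flats.

Request:
play_rows:
  deltas: [0,0,10,0,70,0,0,15,0,70,0,0,15,0,70,0,0,15,0,70,0,0,10,0,70,0,0,4,0,60,0,0,0,0,50,0,0,0,0,45,0,0,0,0,40,0,0,0,0,30]
  newtons: 5

```text
t: 11.68
tool_pos: [0.5051, -0.0342, 0.0727]
orientation: [3.034, 0.812, 0.003]
force: [0.7, -1.2, 0.3]
opening: 0.0411
gripper_force: 0.0
```

Request:
play_rows:
  deltas: [0,0,0,0,20,0,0,0,0,20,0,0,0,0,20,0,0,0,0,20,0,0,0,0,20]
  newtons: 45

```text
t: 12.1
tool_pos: [0.5051, -0.0344, 0.0725]
orientation: [3.034, 0.811, 0.003]
force: [1.7, -1.6, 6.0]
opening: 0.0354
gripper_force: 45.0
```

Request:
play_rows:
  deltas: [0,0,-8,0,20,0,0,-15,0,20,0,0,-18,0,20,0,0,-18,0,20,0,0,-18,0,20,0,0,-18,0,20,0,0,-18,0,20,0,0,-12,0,20,0,0,0,0,20,0,0,0,0,20]

```text
t: 12.93
tool_pos: [0.5042, -0.034, 0.1965]
orientation: [-3.035, -0.812, -0.0]
force: [0.5, 0.2, -4.4]
opening: 0.0358
gripper_force: 44.9
```

Run:
```python
from h import *
t=cam("top")
q=robot.read_state();X=R.from_rotvec(q["orientation"]).as_matrix();print(q["tool_pos"],q["force"],q["wrist_torque"],q["opening"],np.degrees(np.arctan2(X[1,0],X[0,0])))
g=t["pixels"]
# vessel refine: foot ellipse from top
m=((g.max(2)>100)&(np.ptp(g.astype(int),axis=2)<50)).astype(np.uint8)[185:245,190:245]
k=max(cv2.findContours(m,0,1)[0],key=cv2.contourArea);k=cv2.convexHull(k).reshape(-1,2)+[190,185]
e=cv2.fitEllipse(k.astype(np.float32));print("fit",e,plane(t,[e[0]],.004))
for T in(60,70,80):
  d=(g[203:218,200:216].max(2)<T+50);ys,xs=np.where(d);print(T,xs.mean()+200,ys.mean()+203,len(xs))
print(np.round(g[200:220,198:218].mean(2)).astype(int))
```

```text
[ 0.50362002 -0.03394098  0.19551041] [-1.34963766 -0.5388519  -3.67696181] [ 0.01009301  0.02103217 -0.00053068] 0.0359319292005511 29.94959976151356
fit ((221.26417541503906, 214.26101684570312), (51.238609313964844, 79.3078842163086), 21.38287353515625) [[0.56157674 0.17535255 0.004     ]]
60 nan nan 0
70 nan nan 0
80 203.6 208.6 5
[[ 65  79 110 142 165 182 192 197 200 197 195 200 204 204 196 175 157 178
  198 204]
 [ 72 103 142 171 183 188 191 194 195 194 195 201 204 203 193 170 159 182
  199 204]
 [ 92 131 166 185 188 185 186 189 190 191 196 202 204 201 188 165 164 188
  201 204]
 [117 155 178 186 187 187 187 187 185 189 198 203 204 200 183 161 169 192
  202 204]
 [141 174 184 182 185 188 184 174 172 185 199 204 204 198 177 158 175 196
  203 204]
 [159 183 186 182 182 176 162 150 160 184 200 204 203 194 172 160 181 199
  204 205]
 [171 181 182 181 171 151 135 135 161 188 201 204 202 189 167 165 187 201
  204 205]
 [178 174 176 177 157 131 122 135 167 193 203 204 200 184 161 168 191 202
  204 207]
 [183 174 174 172 146 123 122 141 174 196 204 204 199 178 157 173 196 203
  204 208
[... 322 characters left out ...]
 203 204
  207 213]
 [140 151 169 181 176 159 155 178 198 204 204 198 177 157 175 197 204 204
  208 214]
 [143 157 170 179 184 178 175 187 200 204 203 194 172 159 180 199 204 205
  209 213]
 [152 172 179 177 180 182 185 195 202 204 202 190 167 163 186 201 204 206
  210 211]
 [154 177 185 180 176 177 185 197 203 204 200 185 163 168 191 202 204 206
  212 210]
 [144 164 178 184 180 176 184 198 204 204 198 179 158 173 195 203 204 207
  212 208]
 [131 145 160 175 180 179 188 199 204 203 195 173 158 179 198 204 204 208
  212 204]
 [121 133 143 156 167 178 192 202 204 202 190 168 162 185 201 204 205 210
  212 203]]<stdin>:10: RuntimeWarning: Mean of empty slice.
  ret = ret.dtype.type(ret / rcount)
```

Run:
```python
from h import *
t=cam("top");s=cam("scene");g=cv2.imread("pics/top0.png")
G=g.max(2)
for T in(70,85,100):
  m=(G>T).astype(np.uint8)[185:245,190:245]
  k=max(cv2.findContours(m,0,1)[0],key=cv2.contourArea);k=cv2.convexHull(k).reshape(-1,2)+[190,185]
  e=cv2.fitEllipse(k.astype(np.float32));print("foot",e,plane(t,[e[0]],.004))
for T in(110,125,140):
  n,l,st,ce=cv2.connectedComponentsWithStats((G[202:217,199:215]<T).astype(np.uint8));i=1+st[1:,4].argmax();c=ce[i]+[199,202];print("mouth",st[i],c,plane(t,[c],.098))
V=np.array([.563,.1925,0]);a=np.linspace(0,6.28,60)
for z,r in((0.,.056),(.006,.056),(.098,.019)):
  p=proj(t,V+np.c_[np.cos(a)*r,np.sin(a)*r,0*a+z]);print(z,p.min(0),p.max(0))
  p=proj(s,V+np.c_[np.cos(a)*r,np.sin(a)*r,0*a+z]);print("scene",z,p.min(0),p.max(0))
S=s["pixels"].max(2);cv2.imwrite("pics/f.png",crop(s,230,150,80,70,8))
```

```text
foot ((214.00999450683594, 212.46351623535156), (39.80002975463867, 45.07202911376953), 127.21194458007812) [[0.56736098 0.1978222  0.004     ]]
foot ((215.09133911132812, 213.27301025390625), (39.297542572021484, 40.442420959472656), 114.92472076416016) [[0.56483679 0.19441079 0.004     ]]
foot ((215.08648681640625, 213.29025268554688), (38.831756591796875, 39.6759147644043), 119.37690734863281) [[0.56478411 0.19442395 0.004     ]]Traceback (most recent call last):
  File "<stdin>", line 9, in <module>
ValueError: attempt to get argmax of an empty sequence
```

Run:
```python
from h import *
t=cam("top");s=cam("scene");g=cv2.imread("pics/top0.png")
G=g.max(2)
for T in(135,145,155):
  n,l,st,ce=cv2.connectedComponentsWithStats((G[202:217,199:215]<T).astype(np.uint8))
  if n<2: continue
  i=1+st[1:,4].argmax();c=ce[i]+[199,202];print("mouth",T,st[i],c,plane(t,[c],.098))
V=np.array([.563,.1925,0]);a=np.linspace(0,6.28,60)
for z,r in((0.,.056),(.098,.019)):
  p=proj(t,V+np.c_[np.cos(a)*r,np.sin(a)*r,0*a+z]);print(z,p.min(0),p.max(0))
  p=proj(s,V+np.c_[np.cos(a)*r,np.sin(a)*r,0*a+z]);print("scene",z,p.min(0),p.max(0))
cv2.imwrite("pics/f.png",crop(s,230,150,80,70,8))
```

```text
mouth 135 [ 4  4  7  7 37] [206.24324324 209.24324324] [[0.56333363 0.19372413 0.098     ]]
mouth 145 [ 4  4  8  8 50] [206.36 209.28] [[0.56322602 0.19339033 0.098     ]]
mouth 155 [ 3  3  9  9 62] [206.25806452 209.25806452] [[0.56329139 0.19368066 0.098     ]]
0.0 [197.93730015 195.9777877 ] [234.23869563 232.39399715]
scene 0.0 [271.41813679 183.08974474] [298.34433402 196.55030491]
0.098 [199.9468378  202.62311943] [213.40940731 216.12705352]
scene 0.098 [278.91032487 166.54151311] [288.29649497 170.85785751]
```

View pics/f.png

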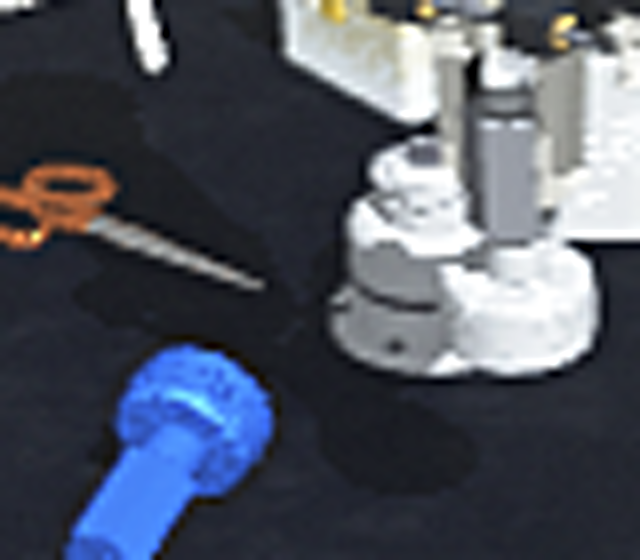

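The scene crop shows the head held upright: skirt right edge at crop x≈598, bottom at y≈375, left at ≈442. The vessel's mouth is at crop (425,150) and the foot's left edge at x≈328, both matching (0.563, 0.193). Next I check the head's offset in hand and print the move in the tool frame.

Run:
```python
from h import *
s=cam("scene");q=robot.read_state();p=q["tool_pos"];print(p)
a=np.linspace(0,6.28,60);ring=np.c_[np.cos(a)*.034,np.sin(a)*.034,0*a]
o=p-[0,0,.0725]
pp=np.vstack([proj(s,o+ring),proj(s,o+ring+[0,0,.034])]);print("pred",pp.min(0),pp.max(0),"px/mm x",proj(s,o+[.01,0,0])-proj(s,o),"y",proj(s,o+[0,.01,0])-proj(s,o))
X=R.from_rotvec(q["orientation"]).as_matrix();print("delta tool mm",X.T@(np.array([.5635,.1935,p[2]])-p)*1e3)
```

```text
[ 0.50354267 -0.03395205  0.1953941 ]
pred [285.09721847 178.50096239] [304.53154046 196.20683865] px/mm x [[ 2.4890028  -0.70859545]] y [[-1.23396447 -1.20216575]]
delta tool mm [ 1.65509117e+02 -1.67140801e+02 -3.44533472e-02]
```

Request:
play_rows:
  deltas: [4,-4,0,0,20,8,-8,0,0,20,12,-12,0,0,20,12,-12,0,0,20,12,-12,0,0,20,12,-12,0,0,20,12,-12,0,0,20,12,-12,0,0,20,12,-12,0,0,20,12,-12,0,0,20]

```text
t: 14.07
tool_pos: [0.544, 0.1154, 0.1965]
orientation: [-3.034, -0.812, 0.0]
force: [-0.5, 0.5, -4.7]
opening: 0.0357
gripper_force: 44.9
```

Request:
play_rows:
  deltas: [12,-12,0,0,20,12,-12,0,0,20,12,-12,0,0,20,12,-12,0,0,20,6,-7,0,0,20,3.5,-4,0,0,20,0,0,0,0,20,0,0,0,0,20,0,0,0,0,20]

```text
t: 14.82
tool_pos: [0.5641, 0.1926, 0.1966]
orientation: [3.035, 0.811, -0.0]
force: [0.2, 0.3, -2.7]
opening: 0.0355
gripper_force: 44.9
```

Run:
```python
from h import *
P=[]
for i in range(6):
    cam("scene");q=robot.read_state();P.append(np.r_[q["tool_pos"],q["force"]])
print(np.mean(P,0).round(4),np.std(P,0).round(4))
X=R.from_rotvec(q["orientation"]).as_matrix();p=np.mean(P,0)[:3];print("delta tool mm",X.T@(np.array([.5635,.1935,p[2]])-p)*1e3)
```

```text
[ 0.5643  0.1926  0.1967  0.125  -0.062  -3.6573] [0.000e+00 1.000e-04 0.000e+00 3.524e-01 3.569e-01 3.814e-01]
delta tool mm [-2.16940044e-01 -1.18802428e+00 -1.21465071e-04]
```

Request:
play_rows:
  deltas: [0,-1,4,0,20,0,0,6,0,20,0,0,6,0,20,0,0,5,0,20,0,0,4,0,20,0,0,3,0,20,0,0,2,0,20,0,0,2,0,20,0,0,0,0,20]

```text
t: 15.87
tool_pos: [0.5636, 0.1941, 0.1642]
orientation: [-3.035, -0.812, 0.001]
force: [-0.1, -0.5, -2.8]
opening: 0.0359
gripper_force: 44.9
```

Request:
play_rows:
  deltas: [0,0,1,0,20,0,0,1,0,20,0,0,1,0,20,0,0,0,0,20]

```text
t: 16.2
tool_pos: [0.5637, 0.1941, 0.1615]
orientation: [-3.035, -0.812, 0.0]
force: [-0.3, -0.1, -3.3]
opening: 0.0361
gripper_force: 44.9
```

Request:
play_rows:
  deltas: [0,0,1,0,20,0,0,1,0,20,0,0,0,0,20]

```text
t: 16.45
tool_pos: [0.564, 0.1942, 0.1603]
orientation: [-3.035, -0.812, -0.001]
force: [-1.7, 0.7, 1.2]
opening: 0.0357
gripper_force: 45.0
```

Request:
play_rows:
  deltas: [0,0,1,0,20,0,0,0,0,20]

```text
t: 16.62
tool_pos: [0.5642, 0.1942, 0.1602]
orientation: [3.035, 0.812, 0.002]
force: [-3.6, -1.0, 6.8]
opening: 0.0357
gripper_force: 45.0
```

Request:
play_rows:
  deltas: [0,0,0.5,-2,20,0,0,0,-2,20,0,0,0,-2,20,0,0,0,-2,20,0,0,0,-2,20]

```text
t: 17.03
tool_pos: [0.5647, 0.1946, 0.1602]
orientation: [-2.952, -1.075, -0.005]
force: [-2.3, 1.1, 7.0]
opening: 0.0355
gripper_force: 45.0
```

Request:
play_rows:
  deltas: [0,0,0,-2,20,0,0,0,-2,20,0,0,0,-2,20,0,0,0,-2,20,0,0,0,-2,20]

```text
t: 17.45
tool_pos: [0.5642, 0.195, 0.1597]
orientation: [-2.846, -1.329, -0.003]
force: [-1.9, 1.3, 1.3]
opening: 0.036
gripper_force: 45.0
```

Request:
play_rows:
  deltas: [0,0,1,0,20,0,0,1,0,20,0,0,0,0,20]

```text
t: 17.7
tool_pos: [0.5634, 0.1939, 0.1551]
orientation: [-2.849, -1.325, 0.002]
force: [-0.1, -0.3, -3.9]
opening: 0.0359
gripper_force: 45.0
```

Force is down to the head's weight alone, so the lugs are in the opening. I'll let it down.

Request:
play_rows:
  deltas: [0,0,1.5,0,20,0,0,1.5,0,20,0,0,1,0,20,0,0,0,0,20]

```text
t: 18.03
tool_pos: [0.5635, 0.194, 0.1515]
orientation: [-2.848, -1.326, 0.001]
force: [-0.2, 0.4, -3.4]
opening: 0.0358
gripper_force: 45.0
```

Request:
play_rows:
  deltas: [0,0,1,0,20,0,0,0.5,0,20,0,0,0,0,20]

```text
t: 18.28
tool_pos: [0.5638, 0.1941, 0.1506]
orientation: [2.848, 1.326, 0.0]
force: [0.1, 0.8, -3.7]
opening: 0.0358
gripper_force: 45.0
```

Dropped 10 mm to the expected height. Now clockwise with a light press.

Request:
play_rows:
  deltas: [0,0,0.5,2,20,0,0,0,2,20,0,0,0,2,20,0,0,0,2,20,0,0,0,2,20]

```text
t: 18.7
tool_pos: [0.5639, 0.1941, 0.1504]
orientation: [2.954, 1.071, 0.001]
force: [-1.1, 0.2, -2.8]
opening: 0.0359
gripper_force: 45.0
```

Request:
play_rows:
  deltas: [0,0,0.3,2,20,0,0,0.2,2,20,0,0,0.2,2,20,0,0,0.2,2,20,0,0,0.2,2,20]

```text
t: 19.12
tool_pos: [0.5639, 0.1942, 0.1493]
orientation: [-3.036, -0.809, -0.001]
force: [-0.2, 0.0, -2.6]
opening: 0.0357
gripper_force: 45.0
```

Request:
play_rows:
  deltas: [0,0,0.4,2,20,0,0,0.4,2,20,0,0,0.4,2,20,0,0,0.3,2,20,0,0,0.3,2,20]

```text
t: 19.53
tool_pos: [0.5642, 0.1942, 0.1478]
orientation: [-3.094, -0.542, -0.002]
force: [0.5, -0.6, -1.0]
opening: 0.0358
gripper_force: 45.0
```

Request:
play_rows:
  deltas: [0,0,0.3,2,20,0,0,0.3,2,20,0,0,0.3,2,20,0,0,0.3,2,20,0,0,0.3,2,20]

```text
t: 19.95
tool_pos: [0.5645, 0.1939, 0.1465]
orientation: [3.13, 0.269, 0.003]
force: [0.1, -1.0, -1.3]
opening: 0.0359
gripper_force: 45.0
```

Request:
play_rows:
  deltas: [0,0,0.3,2,20,0,0,0.3,2,20,0,0,0.3,2,20,0,0,0.3,2,20,0,0,0.3,2,20]

```text
t: 20.37
tool_pos: [0.5648, 0.1934, 0.1452]
orientation: [3.141, -0.005, 0.004]
force: [2.8, -2.9, -1.4]
opening: 0.0358
gripper_force: 45.0
```

Request:
play_rows:
  deltas: [0,0,0.3,2,20,0,0,0.3,2,20,0,0,0.3,2,20,0,0,0.3,2,20,0,0,0,0,20]

```text
t: 20.78
tool_pos: [0.5648, 0.1932, 0.1443]
orientation: [3.133, -0.224, 0.004]
force: [0.1, -5.0, 2.9]
opening: 0.0356
gripper_force: 45.0
```

```bash
python3 -c "
from h import *
q=robot.read_state();X=R.from_rotvec(q['orientation']).as_matrix();print(q['tool_pos'],q['force'],q['wrist_torque'],np.degrees(np.arctan2(X[1,0],X[0,0])),np.degrees(q['q']))"
```

```text
[0.56475879 0.1932452  0.14429148] [ 0.14948766 -4.95313964  2.89017441] [-1.15823099  0.00567315 -0.02303302] -8.168789191206912 [ 1.40286693e+01  9.48631029e+00  9.09048748e+01 -9.57340633e-02
  7.95005365e+01  1.12214870e+02]
```

Request:
play_rows:
  deltas: [0,0,0.2,2,20,0,0,0.2,2,20,0,0,0,2,20,0,0,0,0,20]

```text
t: 21.12
tool_pos: [0.5644, 0.1925, 0.1443]
orientation: [3.115, -0.383, 0.003]
force: [-2.6, -8.9, 7.6]
opening: 0.0357
gripper_force: 45.9
```

```bash
python3 -c "
from h import *
q=robot.read_state();X=R.from_rotvec(q['orientation']).as_matrix();print(q['tool_pos'],q['force'],q['wrist_torque'],np.degrees(np.arctan2(X[1,0],X[0,0])),np.degrees(q['q']))"
```

```text
[0.56444663 0.19251365 0.1442701 ] [-2.63477988 -8.86705564  7.55657099] [-2.09199173  0.60390736  1.35060704] -14.031774522430998 [ 14.02489073   9.47113263  90.92417933  -0.18753709  79.55344463
 118.09074641]
```

Request:
play_rows:
  deltas: [0,0,0,1.5,20,0,0,0,1.5,20,0,0,0,0,20]

```text
t: 21.37
tool_pos: [0.5638, 0.1927, 0.1442]
orientation: [3.104, -0.464, 0.001]
force: [-4.9, -8.7, 10.4]
opening: 0.0364
gripper_force: 47.0
```

```bash
python3 -c "
from h import *
q=robot.read_state();X=R.from_rotvec(q['orientation']).as_matrix();print(q['tool_pos'],q['force'],q['wrist_torque'],np.degrees(np.arctan2(X[1,0],X[0,0])),q['opening'])"
```

```text
[0.56378721 0.19269146 0.1442325 ] [-4.85776586 -8.67726804 10.37459598] [-1.96099512  1.31999367  1.39622705] -16.98755427562218 0.036430620728795694
```

Dead stop: the grip is starting to twist in the fingers and the head no longer sinks. I'll relax the turn, release and retreat straight up.

Request:
play_rows:
  deltas: [0,0,-0.5,-2,20,0,0,-0.5,-1,20,0,0,0,0,70,0,0,0,0,70,0,0,0,0,70,0,0,0,0,70,0,0,0,0,70,0,0,0,0,70]

```text
t: 22.03
tool_pos: [0.5638, 0.1943, 0.1436]
orientation: [-3.118, 0.384, -0.0]
force: [-0.2, 0.2, 0.3]
opening: 0.0685
gripper_force: 0.0
```

Request:
play_rows:
  deltas: [0,0,-6,0,70,0,0,-12,0,70,0,0,-18,0,70,0,0,-18,0,70,0,0,-18,0,70,0,0,-18,0,70,0,0,-18,0,70,0,0,-12,0,70,0,0,0,0,70,0,0,0,0,70]

```text
t: 22.87
tool_pos: [0.5643, 0.1942, 0.2647]
orientation: [-3.117, 0.384, -0.003]
force: [-0.9, -0.4, -0.1]
opening: 0.07
gripper_force: 0.0
```

Run:
```python
from h import *
q=robot.read_state();print(q["tool_pos"],q["force"],q["opening"])
s=cam("scene");V=np.array([.5635,.1935,0])
print(proj(s,V+[0,0,.188])-[240,130],proj(s,V+[0,0,.072])-[240,130])
cv2.imwrite("pics/g.png",crop(s,240,130,80,80,6))
```

```text
[0.56431722 0.19422505 0.26474693] [-0.88028702 -0.38764293 -0.13490133] 0.06997600533918429
[[42.37948274 18.28783805]] [[43.95613776 44.22493893]]
```

View pics/g.png

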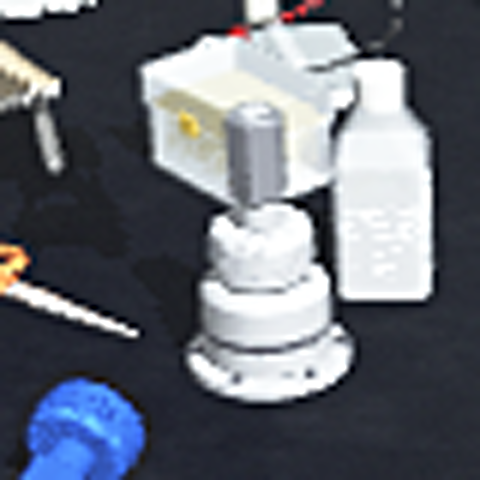

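The head sits upright and home: its top is at crop (254,108), against a predicted (254,110). The arm is clear and the bottle is undisturbed at (385,200). I'm handing in.

```bash
python3 -c "
from plant import robot
print(robot.close_job())"
```

```text
the job is handed in; nothing more can be done
None
```

The steel head was stood upright on the bench and let go, then retaken by its grip, dropped into the thread, screwed clockwise to the dead stop and released; the job was handed in at about 23 s of the 70 s, with no verdict shown.

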